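Unhook the lead-forming gauge from its barbed hanger

ROBOT

A 6-joint arm with a two-finger parallel gripper is mounted at the origin on a cart in front of the work surface, level with it; the furniture and walls round the work are solid. World frame = base frame: x ahead of the robot, y to its left, z up, the work surface at z = 0. Lengths are in mm, angles in degrees, forces in N, time in s.
With the tool pointing down it reaches from about 325 to 925 mm from the base axis. Payload 3.1 kg.
Tool frame: the origin (TCP) lies between the finger pads, 19 mm behind the fingertips; this is the grasp point; z points along the fingers, y is the line along which they close (so a half turn about z gives the same grasp; the last joint's range is limited). The gripper opens to 85 mm and grips with 20 to 120 N. Pads are 22 mm wide; open, the fingers measure 114 mm over their backs; the gripper's body (76 mm by 85 mm) begins 54 mm behind the grasp point. The pads swing forward as they close: fully open they stand 13 mm farther back than shut.
Start: joints at [61.238, 12.427, 92.441, -0, 75.132, -6.429], TCP at [237.485, 578.135, 250] pointing down, gripper open.
Joint ranges: [-157.48, 157.48], [-44.54, 120.13], [17.64, 146.25], [-64.5, 244.5], [7.68, 150.69], [-147.95, 147.95]. Speed limits (degrees/s): [159.86, 159.86, 180, 180, 180, 180].

INTERFACE

Orientations are given as [roll, pitch, yaw] about the fixed x, y, z axes, in that order (R = Rz(yaw) Ry(pitch) Rx(roll)).
In Python, from station import * gives the robot as it stands. Calls block until the motion is done:
- goto(position, orientation): joint-space move of the TCP to a pose.
- move_l(position, attitude=None, speed=150): straight line of the TCP; attitude=None keeps the orientation; speed is the mean speed in mm/s.
- move_j(angles): joint-space move.
- grip(opening, squeeze=None): finger opening in mm; squeeze is the grip in N (None keeps the last); returns when the fingers have stopped.
- wait(seconds).
- solve_ik(position, orientation): joint angles nearest the present ones, or None.
- get_obs(): the state.
- get_image(name): name is "side" or "top"; returns the picture (420x560x3 uint8, red, green, blue); there is no depth.
- get_calibration(name): a dict with "fx", "fy", "cx", "cy" (pixels), "R" (3x3) and "t" (3): a world point X has camera coordinates R X + t. Camera axes: x right, y down, z forward; pixel columns grow to the right and rows downward; lengths in mm; the calibration is good to about 2 mm. A picture is of the moment at which its call begins. get_calibration takes no time and is no camera call.
A pose or a line that the arm cannot do raises Unreachable and nothing moves.
- sign_off(): hands the job in; it is judged then, once.
Trained networks look in the newest picture that a camera, given by its name, has taken for a name from the list of things; names that differ only in an ending like _2 or _b are one class to them, and where a whole thing is asked for, a point or a joint stands for the part that bears it (a point fixed in the world has none). Each returns a list of dicts, best first, with "score" (0 to 1); they miss things now and then, are a little off and sometimes report something else, mostly with a low value. They report only what shows in the picture. A call takes as long as a camera call. They do not tell look-alikes from the thing itself.
- spot_in(name, camera): "extent" ([centre column, centre row, width, height] in pixels, round what is visible of it).
- regions_of(name, camera): "region" (420x560 bool, what is visible of it) and "extent" ([centre column, centre row, width, height] in pixels, round what is visible of it).
The state is a dict: "t": time; "joint_pos": joint angles; "qvel": joint speeds; "effort": joint torques, N m; "tcp_pos": TCP position; "ee_rot": TCP orientation; "wrist_force": force on the tool from outside, world axes, zero at the start; "moment": the same for the moment, N m; "grip_width": finger opening in mm; "grip_force": force on a finger pad.
Only numpy, scipy, OpenCV 4.12 (cv2) and the standard library are available. Lean on these libraries where they do the work, as an engineer would, in place of code of your own. Each camera call takes 0.05 s, during which the arm holds its last target. There are 200 camera calls.

TASK

Take the stepped lead-forming gauge off the barbed hanger prong, gently and without forcing or bending the prong: raise it, tilt it and ease it out over the barb. Then set it down gently, standing upright on its stepped foot on the floor of the open parts bin, and let go; leave the bin where it is and the jar, the solder spool and the heatsink undisturbed.

Things in the scene. Friction and masses are not known exactly. Their poses are not given: they have to be found in the camera images.
- stand: Fixed hanger stand. Origin: centre of the underside of its dark steel base, 150 (x) x 90 (y) x 6 mm. A post at x = -60 mm carries a steel wire prong, 6 mm thick, that runs level along the stand's +x (towards the robot, within 0.3 rad) at y = 0, centreline z = 84 mm, then turns up at a bend. More than 12 N between gauge and stand, or 20 N between robot and stand, is forcing it.
- prong_line (a point): Point of the stand on the prong's centreline, at stand x = 0, z = 84 mm (axes as the stand's). The bend lies somewhere from 25 to 55 mm in +x of it: the reach differs each time and is not reported; find it by drawing the gauge gently against the upturn, or see it. The prong is springy: about 5 N per mm along its length, 3 N per mm up and down at the bend.
- clamp (a point): Where the prong's line meets the post axis (26 x 22 x 22 mm clamp block, top at z = 95 mm; the tail of the prong sticks out behind). Beyond the bend the wire's centreline rises to a tip 11 mm farther out (+x) and 22 mm higher. From the tip a 4 mm thick barb points back: centreline ends 4.5 mm nearer the post and 1.5 mm below the tip. Ends are round.
- gauge: Loose stepped lead-forming gauge, grey plastic, black grip, 117 mm tall, 120 to 195 g. Origin: centre of the underside, z up; all is centred on x = y = 0. Foot 28 (x) x 56 (y) mm, z 0-12; 20 x 48, z 12-24; 12 x 42, z 24-36; plate 6 x 36, z 36-81, with the eye; grip block 16 x 26, z 81-117. It hangs upright on the prong, x along the prong (+-0.1 rad), and slides freely.
- eye_top (a point): Middle of the top edge of the gauge's eye, 65 mm above its underside; rests on the prong. The eye goes through along x, 20 mm wide (y) and 19 mm high (z 46-65). Upright it has 13 mm play up and down and cannot pass the barb at any height. With the top leaned back towards the post by 35 to 40 degrees, the eye going up along the upturn has about 2 mm to spare above and below.
- grip (a point): Point in the black grip block, 100 mm above the gauge's underside: TCP goes here to grip the block across its 26 mm (y) from above; fingertips then clear the plate below and the barb stays between the fingers.
- bin: Loose open plastic parts bin, 142 (x) x 102 (y) mm outside, walls 2 mm, walls 60 mm high except the wall at -x, 43 mm. Origin: centre of the underside, floor 2 mm thick, z up. About 250 g. Stands beside the stand, to its left or right.
- jar: Bystander: black round jar, 48 mm diameter, 37 mm tall, between stand and bin, nearer the robot. Origin: centre of the underside.
- spool: Bystander: solder spool with blue flanges, 68 mm diameter, 46 mm tall, at the right. Origin: centre of the underside.
- sink: Bystander: finned grey heatsink, 60 x 50 x 26 mm, at the left. Origin: centre of the underside.
Things that resemble listed ones, but are neither listed nor needed, are in the scene too. What is shaped like the gauge but green is not meant.

How it is judged (in metres and radians):
On the way:
1. the gauge is off the prong and clear of the stand (contact force between gauge and stand below 0.01 N and horizontal distance between gauge and stand above 0.12 m), for 0.2 s.
At the end, for the whole second after the job is handed in: The gauge stands upright (within 0.12 rad) on its foot on the floor of the bin (origin within 60 mm in x and 45 mm in y of the bin's centre, underside within 6 mm of the floor), at rest and released; the bin is level and within 40 mm of where it was (x of gauge in the frame of bin between -0.06 and 0.06 m and y of gauge in the frame of bin between -0.045 and 0.045 m and z of gauge in the frame of bin between -0.003 and 0.008 m and angle between gauge's own z axis and vertical below 0.12 rad and linear speed of gauge below 0.02 m/s and angular speed of gauge below 0.1 rad/s and angle between bin's own z axis and vertical below 0.1 rad and distance of bin from where it was at the start of the episode below 0.04 m); the robot touches nothing.
It fails at once if the prong is forced: more than 12 N between gauge and stand (contact force between gauge and stand above 12 N).
It fails at once if the robot pushes on the stand with more than 20 N (contact force between any of the arm, the fingers and stand above 20 N).
It fails at once if the gauge is dropped (falls free, faster than 0.45 m/s) or pressed into the bin with more than 40 N (contact force between gauge and bin above 40 N or (contact force between the fingers and gauge below 0.01 N and linear speed of gauge above 0.45 m/s)).
It fails at once if the bin is shifted more than 40 mm (distance of bin from where it was at the start of the episode above 0.04 m).
It fails at once if the jar, the spool or the heatsink is moved more than 20 mm (distance of any of jar, spool, sink from where it was at the start of the episode above 0.02 m).
It also fails if it takes over 72 s, if anything falls off the work surface, if the arm or the gripper's body presses on something with over 40 N, if the wrist force passes 120 N, or if a joint passes its speed limit or range.

## Working session

There is one attempt and no reset: what is moved stays moved. The work goes in short steps, each a Python script; the robot and the scene stay as the last script left them, time stands still between calls to the robot, and variables do not carry over. Pictures are saved under pics/ and viewed, at most 10 in all, crops included, and the job is handed in when it is done.

```bash
ls; mkdir -p pics
python3 - <<'E'
from station import *
import cv2, numpy as np
np.set_printoptions(precision=4,suppress=True)
for c in ("side","top"):
    im=get_image(c); cv2.imwrite(f"pics/{c}0.png",cv2.resize(im[:,:,::-1],(800,600),interpolation=cv2.INTER_CUBIC))
    cv2.imwrite(f"{c}0_raw.png",im[:,:,::-1])
    k=get_calibration(c); print(c,k)
    for n in ("gauge","stand","bin","jar","spool","sink"):
        for d in spot_in(n,c)[:3]: print(n,round(d["score"],2),np.array(d["extent"]))
o=get_obs(); print(o["t"],o["ee_rot"],o["wrist_force"])
E
```

```text
pics
side {'fx': 456.42001967252423, 'fy': 456.42001967252423, 'cx': 274.4838016707325, 'cy': 204.77986872642217, 'R': array([[-0.9998, -0.0208,  0.0073],
       [-0.0184,  0.6067, -0.7947],
       [ 0.0121, -0.7946, -0.607 ]]), 't': array([ 604.6562,   95.3602, 1308.207 ])}
gauge 0.89 [316.2 348.7  28.2  44.4]
gauge 0.73 [304.4 235.6   9.1  43.5]
gauge 0.71 [191.8 246.5  11.2  25.4]
stand 0.8 [302.1 247.6  58.3  45.4]
bin 0.69 [306.6 189.3  47.1  32.6]
jar 0.65 [329.6 218.1  18.5  20.8]
jar 0.51 [303.1 235.   12.1  41.4]
spool 0.85 [316.7 160.6  20.   16.9]
sink 0.74 [340.4 318.   28.6  28.7]
top {'fx': 458.343185983173, 'fy': 458.343185983173, 'cx': 280.8773177955858, 'cy': 208.16437595482483, 'R': array([[ 0.0159, -0.9999,  0.0059],
       [-0.9907, -0.0165, -0.1353],
       [ 0.1354, -0.0037, -0.9908]]), 't': array([  18.0037,  612.8491, 1259.3478])}
gauge 0.77 [260.9 237.1  21.8   8.3]
gauge 0.71 [216.2 246.8  24.3  17.4]
gauge 0.71 [140.3 241.3  23.   22.5]
stand 0.69 [258.5 238.4  45.   61.7]
bin 0.6 [356.4 246.5  42.   49.4]
jar 0.81 [306.9 269.4  17.2  22.2]
spool 0.6 [420.2 263.2  29.4  24.6]
spool 0.31 [259.9 241.3  21.8   9.5]
sink 0.93 [181.5 269.4  25.6  24.3]
0.7 [179.9952   0.0007 157.6681] [-0.0638 -0.5758  0.163 ]
```

View pics/side0.png

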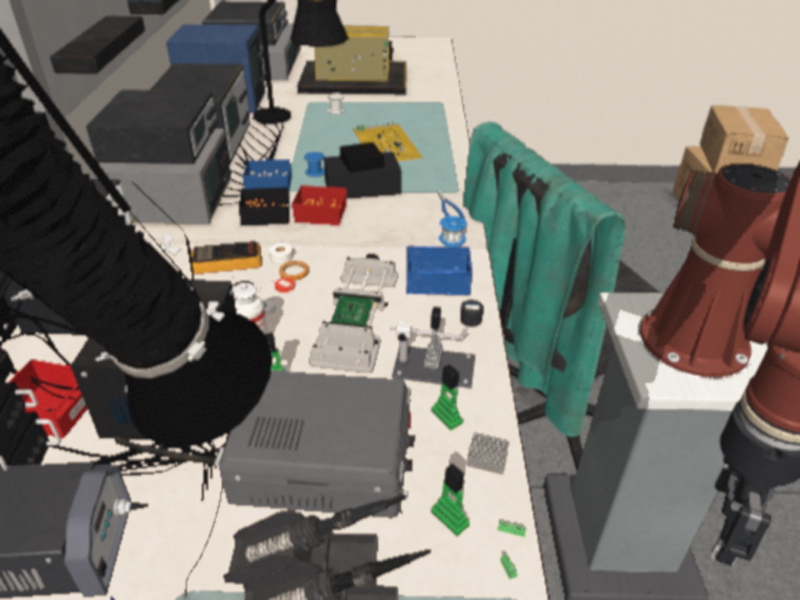

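View pics/top0.png

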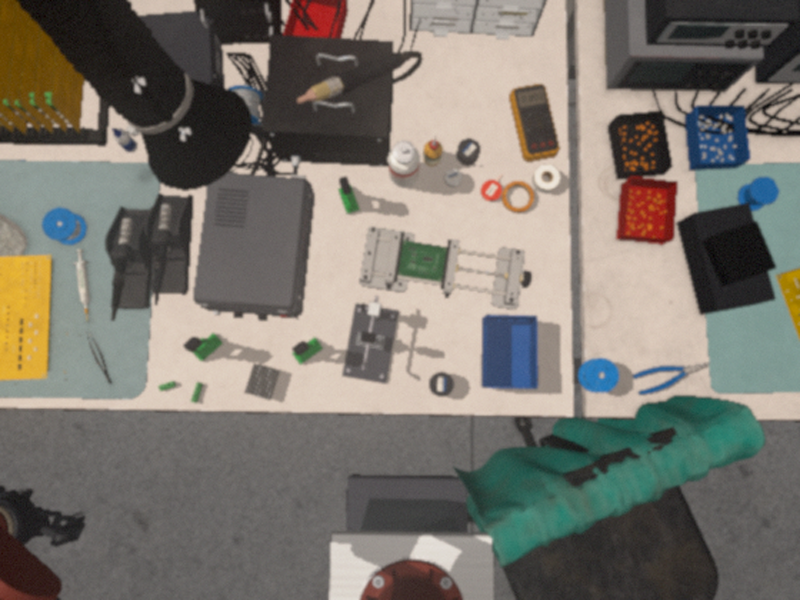

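The side view shows the grey gauge on its stand at about raw (304,236), the blue bin at (307,189) and the jar at (330,218). In the top view they are at (260,237), (357,247) and (307,269). The green look-alikes are off to the left. Next I'll zoom in on the stand and bin.

```bash
cat > h.py <<'E'
import numpy as np, cv2
from scipy.optimize import least_squares
from scipy.spatial.transform import Rotation as Ro
def proj(k,X):
    c=np.atleast_2d(X)@np.array(k["R"]).T+k["t"]
    return np.c_[k["fx"]*c[:,0]/c[:,2]+k["cx"],k["fy"]*c[:,1]/c[:,2]+k["cy"]]
def tri(ks,uv):
    r=least_squares(lambda X:np.concatenate([(proj(k,X)[0]-p) for k,p in zip(ks,uv)]),[500,0,50]); return r.x,np.abs(r.fun).max()
def onz(k,uv,z):
    r=np.array(k["R"]).T@np.array([(uv[0]-k["cx"])/k["fx"],(uv[1]-k["cy"])/k["fy"],1]); c=-np.array(k["R"]).T@k["t"]
    return c+r*(z-c[2])/r[2]
E
python3 - <<'E'
from station import *
from h import *
def crop(f,x0,y0,w,h,s):
    im=cv2.imread(f)[y0:y0+h,x0:x0+w]; im=cv2.resize(im,None,fx=s,fy=s,interpolation=cv2.INTER_CUBIC)
    for i in range(0,w,10): cv2.putText(im,str(x0+i),(i*s,8),0,.3,(0,0,255)); cv2.line(im,(i*s,10),(i*s,16),(0,0,255))
    for i in range(10,h,10): cv2.putText(im,str(y0+i),(0,i*s+3),0,.3,(0,0,255)); cv2.line(im,(20,i*s),(26,i*s),(0,0,255))
    return im
a=crop("side0_raw.png",268,205,66,66,9); b=crop("top0_raw.png",234,202,66,66,9)
cv2.imwrite("pics/z_side.png",a);cv2.imwrite("pics/z_top.png",b)
ks=[get_calibration(c) for c in("side","top")]
print(tri(ks,[(304.4,235.6),(260.9,237.1)]))
print(onz(ks[1],(356.4,246.5),45),onz(ks[0],(306.6,189.3),45))
E
```

```text
(array([525.86556805,  82.04024229,  68.05434781]), np.float64(0.5822525407752721))
[ 507.15446283 -185.29352906   45.        ] [ 508.86312962 -161.90772006   45.        ]
```

View pics/z_side.png

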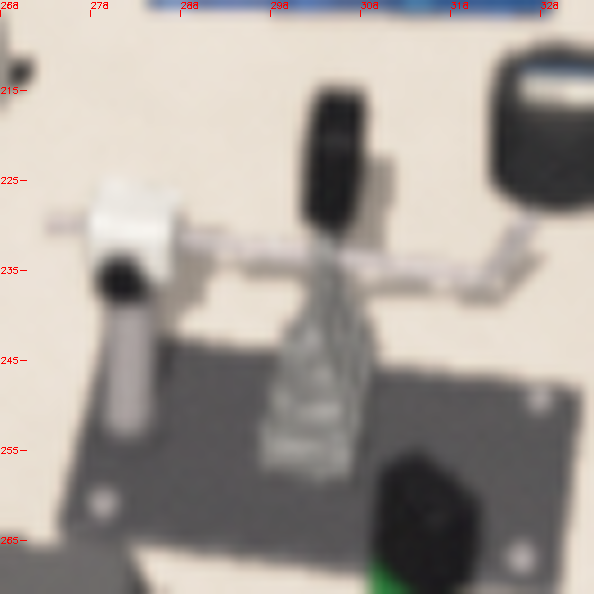

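View pics/z_top.png

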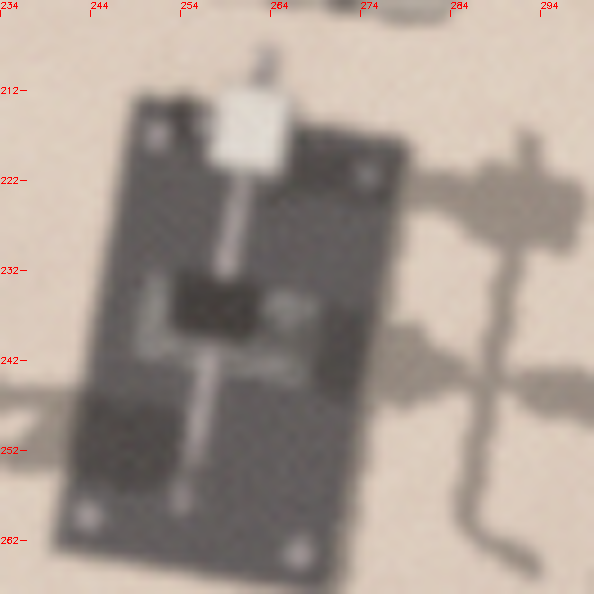

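The stand base, prong, upturn and gauge are visible in both crops. In the side view the bend is at about raw (322,235) and the tip at about (327,229). In the top view the prong runs from (260,222) to (255,257). Next I'll fit the poses and overlay them.

```bash
cat > fit.py <<'E'
from station import *
from h import *
ks=[get_calibration(c) for c in("side","top")]
o=[(268,205),(234,202)]
raw=lambda c,u,v:np.array([o[c][0]+(u+.5)/9-.5,o[c][1]+(v+.5)/9-.5])
def T(p):
    x,y,a=p[:3]; R=Ro.from_euler("z",a).as_matrix(); return lambda P:np.atleast_2d(P)@R.T+[x,y,0]
base=[(1,(-75,-45,6),135,95),(1,(-75,45,6),412,145),(1,(75,45,0),338,588),(1,(75,-45,6),52,550),(0,(75,45,6),583,388),(0,(-75,-45,6),60,530)]
wire=[(1,236,205),(1,203,420),(0,220,243),(0,450,268)]
box=np.array([[a,b,c] for a in(-8,8) for b in(-13,13) for c in(81,117)],float)
gb={0:(300,88,370,233),1:(172,275,262,340)}
def gbox(p,P):
    R=Ro.from_euler("z",p[5]).as_matrix(); return T(p)(np.array(P)@R.T+[p[4],0,22])
def res(p):
    r=[];P=lambda c,X:proj(ks[c],T(p)(X))+p[6+2*c:8+2*c]
    for c,X,u,v in base: r+=list((P(c,X)[0]-raw(c,u,v))/.5)
    for c,u,v in wire:
        a,b=P(c,[(-50,0,84),(p[3],0,84)]); d=(b-a)/np.linalg.norm(b-a); w=raw(c,u,v)-a; r.append((d[0]*w[1]-d[1]*w[0])/.3)
    r+=list((P(0,(p[3]+11,0,106))[0]-raw(0,527,214))/.7)+list((P(0,(p[3],0,84))[0]-raw(0,493,275))/.5)
    r+=list((P(1,(p[3]+11,0,106))[0]-raw(1,180,503))/.7)
    for c,b in gb.items():
        q=proj(ks[c],gbox(p,box))+p[6+2*c:8+2*c]; r+=list((np.r_[q.min(0),q.max(0)]-np.r_[raw(c,*b[:2]),raw(c,*b[2:])])/.6)
    r+=list(p[6:]/.7)+[p[5]/.06]; return np.array(r)
s=least_squares(res,[525,80,3.14,40,0,0,0,0,0,0],x_scale=[10,10,.1,10,10,.1,1,1,1,1],loss="soft_l1"); p=s.x
cov=np.linalg.inv(s.jac.T@s.jac)
if __name__=="__main__":
    np.set_printoptions(precision=3,suppress=True,linewidth=140)
    print(p);print(np.sqrt(np.diag(cov)));print(res(p))
    print("gauge",gbox(p,[[0,0,100]]),"yaw deg",np.degrees(p[2]+p[5]))
    im=cv2.imread("side0_raw.png"),cv2.imread("top0_raw.png")
    out=[]
    for c in(0,1):
        x0,y0=[(270,165),(232,202)][c]; w,h=[(66,115),(90,115)][c]; w=80 if c==0 else 78
        if c==1: x0=310;
        z=cv2.resize(im[c][y0:y0+h,x0:x0+w],None,fx=5,fy=5,interpolation=cv2.INTER_CUBIC)
        def L(X,col):
            q=proj(ks[c],X)+p[6+2*c:8+2*c]; q=((q-[x0,y0]+.5)*5).astype(int); cv2.polylines(z,[q.reshape(-1,1,2)],False,col,1)
        L(T(p)([(-75,-45,6),(-75,45,6),(75,45,6),(75,-45,6),(-75,-45,6)]),(0,255,255))
        L(T(p)([(-60,0,84),(p[3],0,84),(p[3]+11,0,106),(p[3]+6.5,0,104.5)]),(0,0,255))
        for Z,a,b in((117,8,13),(81,8,13),(0,14,28),(12,14,28)): L(gbox(p,[(-a,-b,Z),(a,-b,Z),(a,b,Z),(-a,b,Z),(-a,-b,Z)]),(0,255,0))
        for i in range(0,w,10): cv2.putText(z,str(x0+i),(i*5,8),0,.3,(0,0,255))
        for i in range(10,h,10): cv2.putText(z,str(y0+i),(0,i*5+3),0,.3,(0,0,255))
        out.append(z)
    cv2.imwrite("pics/fit.png",np.hstack(out))
E
python3 fit.py
```

```text
[523.879  89.767   2.999  43.872  -2.764   0.064   0.228   0.223   0.219  -0.222]
[1.725 1.755 0.01  1.473 1.273 0.059 0.577 0.456 0.622 0.558]
[-0.837 -0.7   -1.367 -2.072 -1.463  2.202  0.075  0.624  0.457 -1.416 -0.711 -0.706  1.365  0.31  -0.202 -0.551  1.089  0.976 -0.686
 -0.222  0.905  0.114  0.404 -1.873 -0.251  0.759 -1.259 -0.771  0.457  0.505  0.325  0.319  0.312 -0.317  1.065]
gauge [[526.615  89.374 122.   ]] yaw deg 175.48492244407012
```

View pics/fit.png

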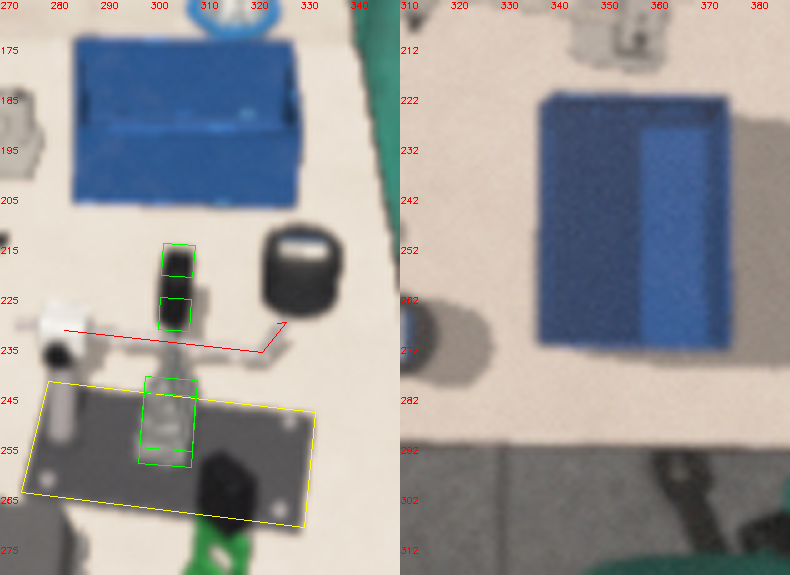

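The overlay agrees to within about 1 px. The bin rim's corners in the top view are near raw (338,222), (376,221), (376,272) and (338,271). In the side view the bottom of its near wall is at row ~206. Next I'll plan the extraction path in the prong plane and check that the arm can reach it.

```bash
cat > plan.py <<'E'
# frame: origin at the bend (x along the prong, z height above the table); state = eye centre (x,z), lean-back theta
import numpy as np
from scipy.sparse import coo_matrix
from scipy.sparse.csgraph import dijkstra
seg=lambda a,b,r:np.c_[np.linspace(a,b,max(2,int(np.hypot(*np.subtract(b,a))/.7))),np.full(max(2,int(np.hypot(*np.subtract(b,a))/.7)),r)]
W=np.vstack([seg((-95,84),(0,84),3),seg((0,84),(11,106),3),seg((11,106),(6.5,104.5),2)])
rects=[(-3,3,9.5,25.5),(-8,8,25.5,61.5),(-3,3,-19.5,-9.5),(-6,6,-31.5,-19.5),(-10,10,-43.5,-31.5),(-14,14,-55.5,-43.5)]
def clear(x,z,th):
    x,z,th=[np.asarray(a,float)[...,None] for a in(x,z,th)]
    dx,dz=W[:,0]-x,W[:,1]-z; c,s=np.cos(th),np.sin(th)
    u=dx*c+dz*s; v=-dx*s+dz*c; d=np.full(u.shape,1e3)
    for a,b,e,f in rects:
        qx=np.maximum(a-u,u-b); qz=np.maximum(e-v,v-f)
        d=np.minimum(d,np.hypot(np.maximum(qx,0),np.maximum(qz,0))+np.minimum(np.maximum(qx,qz),0))
    d=(d-W[:,2]).min(-1)
    lo=(z+np.minimum(-14*s,14*s)-55.5*c)[...,0]   # foot above base
    return np.minimum(d,lo-9)
if __name__=="__main__":
    X=np.arange(-30,46,1.);Z=np.arange(74,135,1.);H=np.radians(np.arange(0,51,2.5))
    C=np.stack([clear(*np.meshgrid(X,Z,[h],indexing="ij"))[...,0] for h in H],-1)
    idx=np.arange(C.size).reshape(C.shape)
    I,J,V=[],[],[]
    for d in [(i,j,k) for i in(-1,0,1) for j in(-1,0,1) for k in(-1,0,1) if (i,j,k)>(0,0,0)]:
        sl=lambda n,q:(slice(max(0,-q),n-max(0,q)),slice(max(0,q),n-max(0,-q)))
        A,B=zip(*[sl(n,q) for n,q in zip(C.shape,d)])
        m=np.minimum(C[A],C[B]); ok=m>.3
        I.append(idx[A][ok]);J.append(idx[B][ok]);V.append((np.linalg.norm(d)*(0.05+1/np.minimum(m[ok],4)**3)))
    I,J,V=map(np.concatenate,(I,J,V))
    g=coo_matrix((V,(I,J)),shape=(C.size,)*2).tocsr()
    st=idx[list(X).index(-20),list(Z).index(83),0]
    D,P=dijkstra(g,directed=False,indices=st,return_predecessors=True)
    go=idx[list(X).index(40),:,:].ravel(); e=go[np.argmin(D[go])]; path=[e]
    while path[-1]!=st: path.append(P[path[-1]])
    path=np.array(path[::-1]);a,b,c=np.unravel_index(path,C.shape)
    Q=np.c_[X[a],Z[b],np.degrees(H[c]),C.ravel()[path]]; np.save("path.npy",Q)
    print("min clr",Q[:,3].min()); np.set_printoptions(suppress=True,precision=2,linewidth=150); print(Q[::3])
E
python3 plan.py
python3 - <<'E'
from fit import *
off=[p[6:8],p[8:10]]
for uv in((338,222),(376,221.4),(376.4,272),(338,271)): print("rim60",onz(ks[1],np.array(uv)-off[1],60).round(1),"43:",onz(ks[1],np.array(uv)-off[1],43).round(1)[:2])
for uv in((284.5,206),(329.5,206.8)): print("side floor",onz(ks[0],np.array(uv)-off[0],0).round(1))
a=p[2]; Q=np.load("path.npy"); B=T(p)([(p[3],0,0)])[0]
print("bend",B,"tip z check", get_obs()["wrist_force"])
for half in(0,180):
    for x,z,th,_ in Q[::8]:
        t=np.radians(th); P=B+np.array([np.cos(a),np.sin(a),0])*(x-44.5*np.sin(t))+[0,0,z+44.5*np.cos(t)]
        R=Ro.from_euler("xyz",[180,-th,np.degrees(a)],degrees=True)*Ro.from_euler("z",half,degrees=True)
        s=solve_ik(list(P),list(R.as_euler("xyz",degrees=True))); print(half,th,P.round(0),None if s is None else np.round(s,0))
E
```

```text
min clr 3.3436416205484187
[[-20.    83.     0.     5.5 ]
 [-17.    83.     0.     5.5 ]
 [-14.    83.     0.     5.5 ]
 [-11.    83.     7.5    5.03]
 [ -8.    83.    15.     4.4 ]
 [ -5.    84.    22.5    4.63]
 [ -2.    85.    30.     4.63]
 [  1.    88.    37.5    3.94]
 [  3.    91.    40.     4.08]
 [  5.    94.    42.5    3.89]
 [  5.    97.    42.5    3.47]
 [  7.   100.    42.5    3.84]
 [ 10.   103.    42.5    4.03]
 [ 13.   106.    42.5    4.82]
 [ 16.   108.    42.5    4.87]
 [ 19.   108.    42.5    4.01]
 [ 22.   108.    42.5    4.37]
 [ 25.   108.    42.5    5.8 ]
 [ 28.   108.    42.5    7.88]
 [ 31.   108.    42.5   10.1 ]
 [ 34.   108.    42.5   12.31]
 [ 37.   108.    42.5   12.66]
 [ 40.   108.    42.5   13.48]]
rim60 [ 573.1 -131.2   60. ] 43: [ 574.9 -133.4]
rim60 [ 576.5 -237.3   60. ] 43: [ 578.4 -240.9]
rim60 [ 436.6 -236.7   60. ] 43: [ 436.6 -240.3]
rim60 [ 437.7 -131.1   60. ] 43: [ 437.7 -133.3]
side floor [ 577.1 -134.5    0. ]
side floor [ 437.  -134.7   -0. ]
bend [480.45316252  96.00803778   0.        ] tip z check [-0.06380676 -0.57583984  0.16302608]
[... 310 characters left out ...]
31.  89.   5. 102. -83.]
0 42.5 [488.  95. 141.] [ -0.  30.  90.   5. 102. -83.]
0 42.5 [481.  96. 141.] [ -0.  30.  91.   6. 101. -83.]
0 42.5 [473.  97. 141.] [ -0.  29.  92.   6. 101. -83.]
180 0.0 [500.  93. 128.] [  3.   7. 113.   0.  60. 101.]
180 5.0 [496.  94. 127.] [  2.   9. 111.   1.  65. 100.]
180 25.0 [503.  93. 124.] [ 1. 22. 98.  4. 85. 98.]
180 40.0 [506.  92. 125.] [-0. 32. 89.  5. 99. 97.]
180 42.5 [504.  93. 132.] [ -0.  33.  88.   5. 102.  97.]
180 42.5 [496.  94. 139.] [ -0.  31.  89.   5. 102.  97.]
180 42.5 [488.  95. 141.] [ -0.  30.  90.   5. 102.  97.]
180 42.5 [481.  96. 141.] [ -0.  30.  91.   6. 101.  97.]
180 42.5 [473.  97. 141.] [ -0.  29.  92.   6. 101.  97.]
```

```bash
cat > r.py <<'E'
from station import *
from h import *
import json
A=2.999; E=np.array([np.cos(A),np.sin(A),0]); B0=np.array([480.45,96.01,0])
def pose(x,z,th,B=B0):   # eye centre (x past the bend, height z), lean theta deg -> TCP
    t=np.radians(th); P=B+E*(x-44.5*np.sin(t))+[0,0,z+44.5*np.cos(t)]
    return [float(v) for v in P],[float(v) for v in Ro.from_euler("xyz",[180,-th,np.degrees(A)],degrees=True).as_euler("xyz",degrees=True)]
def F(n=5):
    f=[]
    for _ in range(n): f.append(get_obs()["wrist_force"]); wait(.02)
    f=np.mean(f,0); return np.array([f@E,f@[-E[1],E[0],0],f[2]])   # along, across, up
E
python3 - <<'E'
from r import *
np.set_printoptions(precision=2,suppress=True)
ks=[get_calibration(c) for c in("side","top")]
print("lamp",tri(ks,[(140,270),(140,95)]))
from plan import clear
for x in np.arange(-6,4,.5): print(x,clear(x,84,0).round(2),end="; ")
G=pose(-46.6,77.5,0)
print(G)
q=solve_ik([G[0][0],G[0][1],230],G[1]); print(np.round(q,1))
E
```

```text
lamp (array([858.11, 383.1 , 237.33]), np.float64(2.222684687006222))
-6.0 3.93; -5.5 3.49; -5.0 3.05; -4.5 2.59; -4.0 2.14; -3.5 1.71; -3.0 1.25; -2.5 0.8; -2.0 0.36; -1.5 -0.08; -1.0 -0.54; -0.5 -0.98; 0.0 -1.41; 0.5 -1.88; 1.0 -2.31; 1.5 -2.65; 2.0 -3.15; 2.5 -3.32; 3.0 -3.82; 3.5 -4.0; ([526.577051083478, 89.38767726985347, 122.0], [-179.99999999999997, 0.0, 171.83004275973389])
[  2.1   2.4 105.8  -0.   71.8 -79.7]
```

Run:
```python
from r import *
np.set_printoptions(precision=2,suppress=True)
G=pose(-46.6,77.5,0)
goto([G[0][0],G[0][1],230],G[1]); grip(70,40); 
print(F(10),np.std([get_obs()["wrist_force"] for _ in range(5)],0))
move_l([G[0][0],G[0][1],150],speed=120); move_l(G[0],speed=40); f0=F(10); print(f0)
print(grip(0,40)); o=get_obs(); print(o["t"],o["grip_width"],o["grip_force"],o["tcp_pos"],F(10))
for c in ("side","top"): cv2.imwrite(f"{c}1_raw.png",get_image(c)[:,:,::-1])
a=cv2.imread("side1_raw.png")[195:265,260:330];b=cv2.imread("top1_raw.png")[205:275,225:295]
cv2.imwrite("pics/g1.png",cv2.resize(np.hstack([a,b]),None,fx=5.5,fy=5.5,interpolation=cv2.INTER_CUBIC))
```

```text
[ 0.16 -0.21 -0.1 ] [0. 0. 0.]
[0.02 0.07 0.22]
False
5.5167 25.57269218587391 41.63139760494232 [526.65  89.46 122.14] [0.18 0.02 0.84]
```

View pics/g1.png

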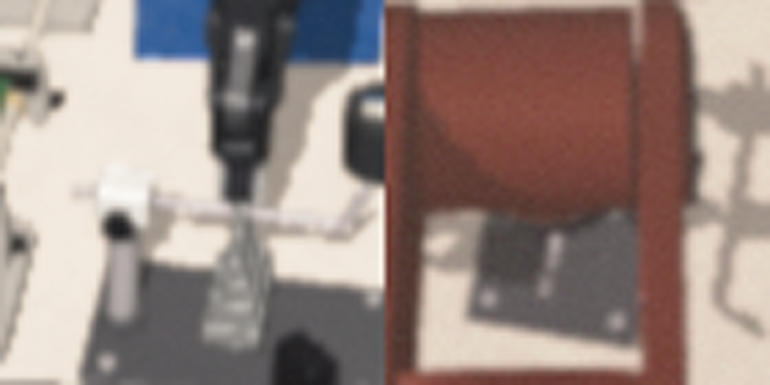

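The gripper holds the grip block (width 25.6 mm) and the gauge is still hanging on the prong. Now I'll raise it 6.5 mm and draw it gently against the upturn.

Run:
```python
from r import *
np.set_printoptions(precision=2,suppress=True)
for z in (79,82,84): P=pose(-46.6,z,0); move_l(P[0],speed=20); print(z,F())
f0=F(10); print("ref",f0)
hit=None
for x in (-36,-26,-16,-11): 
    move_l(pose(x,84,0)[0],speed=40); d=F()-f0; print(x,d)
    if abs(d[0])>.9: hit=x;break
x=-11
while hit is None and x<10:
    x+=.75; move_l(pose(x,84,0)[0],speed=15); d=F(4)-f0; print(x,d,np.round(get_obs()["tcp_pos"][0],2))
    if abs(d[0])>1.2: hit=x
print("hit",hit, "t",get_obs()["t"], "bend x stand", 43.87+hit+1.6)
move_l(pose(hit-10,84,0)[0],speed=30); print(F()-f0)
json.dump(dict(hit=hit,f0=list(f0)),open("hit.json","w"))
```

```text
79 [ 0.07 -0.09 -2.  ]
82 [-0.04  0.06 -2.15]
84 [-0.3  -0.09 -1.68]
ref [-0.14 -0.17 -1.87]
-36 [0.18 0.16 0.53]
-26 [0.19 0.06 0.36]
-16 [-0.1   0.16  0.01]
-11 [ 0.12 -0.08  0.08]
-10.25 [-0.01  0.11  0.14] 490.66
-9.5 [-0.39  0.    0.6 ] 489.86
-8.75 [0.66 0.11 0.17] 489.09
-8.0 [0.32 0.39 0.04] 488.37
-7.25 [-0.14  0.12  0.09] 487.61
-6.5 [ 0.16 -0.16  0.03] 486.87
-5.75 [0.17 0.22 0.45] 486.12
-5.0 [ 0.38  0.18 -0.  ] 485.39
-4.25 [ 0.36 -0.01 -0.25] 484.65
-3.5 [0.28 0.15 0.07] 483.89
-2.75 [ 0.05 -0.36 -0.34] 483.16
-2.0 [0.14 0.2  0.36] 482.47
-1.25 [-0.67  0.14  0.13] 481.94
-0.5 [-1.72  0.3   0.46] 481.39
hit -0.5 t 13.2583 bend x stand 44.97
[ 0.11  0.26 -0.04]
```

Contact started at x ≈ -1.6, exactly where the fit predicted, so the bend estimate holds to about 0.3 mm. Now I'll follow the path while monitoring force.

```bash
cat > go.py <<'E'
from r import *
import sys
np.set_printoptions(precision=2,suppress=True)
f0=np.array(json.load(open("hit.json"))["f0"])
Q=np.load("path.npy"); Q=Q[Q[:,0]>=-11]
from scipy.ndimage import gaussian_filter1d
from plan import clear
Q[:,:3]=gaussian_filter1d(Q[:,:3],1.5,axis=0,mode="nearest")
print("clr",clear(Q[:,0],Q[:,1],np.radians(Q[:,2])).min())
P=np.vstack([Q[::2,:3],Q[-1:,:3]])
for i,(x,z,th) in enumerate(P):
    p,r=pose(x,z,th); move_l(p,r,speed=20); d=F(3)-f0; print(np.array([x,z,th]),d,np.round(np.linalg.norm(get_obs()["tcp_pos"]-np.array(p)),2))
    if np.abs(d).max()>3: print("STOP");break
print(get_obs()["t"],get_obs()["grip_width"])
E
python3 go.py
```

```text
clr 3.4836611152501753
[-10.42  83.     8.94] [ 0.32  0.68 -0.06] 0.63
[-8.95 83.04 12.64] [-0.27  0.53  0.02] 0.28
[-7.   83.37 17.5 ] [ 0.29 -0.13 -0.02] 0.21
[-5.  83.9 22.5] [ 0.19 -0.22  0.03] 0.26
[-3.   84.57 27.5 ] [0.53 0.32 0.59] 0.31
[-1.   86.05 32.48] [0.22 0.54 0.15] 0.25
[ 0.96 88.   36.98] [ 0.08 -0.13  0.04] 0.19
[ 2.62 90.   39.59] [-0.25 -0.    0.  ] 0.14
[ 3.95 92.   40.89] [ 0.37 -0.2  -0.02] 0.03
[ 4.81 94.   42.11] [-0.02 -0.12 -0.19] 0.13
[ 5.15 96.   42.48] [ 0.07 -0.15  0.29] 0.11
[ 5.84 98.   42.5 ] [ 0.38 -0.09 -0.67] 0.12
[  7.16 100.    42.5 ] [-0.22 -0.11  0.21] 0.07
[  9.01 102.    42.5 ] [0.38 0.24 0.28] 0.06
[ 11.   103.96  42.5 ] [ 0.14  0.47 -0.57] 0.05
[ 13.   105.62  42.5 ] [-0.2   0.2  -0.16] 0.06
[ 15.   106.95  42.5 ] [-0.19 -0.06 -0.1 ] 0.05
[ 17.  107.8  42.5] [-0.19 -0.01  0.08] 0.05
[ 19.   107.99  42.5 ] [ 0.48 -0.29  0.33] 0.07
[ 21.  108.   42.5] [0.25 0.03 0.57] 0.06
[ 23.  108.   42.5] [0.19 0.57 0.49] 0.07
[ 25.  108.   42.5] [-0.   -0.05  0.05] 0.06
[ 27.  108.   42.5] [ 0.38 -0.21  0.18] 0.08
[ 29.  108.   42.5] [ 0.15  0.06 -0.56] 0.08
[ 31.  108.   42.5] [-0.06  0.06  0.05] 0.06
[ 33.  108.   42.5] [ 0.08 -0.7   0.31] 0.08
[ 35.  108.   42.5] [-0.07  0.18  0.31] 0.07
[ 36.99 108.    42.5 ] [ 0.67  0.41 -0.08] 0.08
[ 38.79 108.    42.5 ] [-0.2   0.35  0.64] 0.06
[ 39.42 108.    42.5 ] [0.23 0.04 0.29] 0.01
23.2333 25.521233698300776
```

The gauge came off without touching the prong. Now I'll lift it, set it upright and carry it over the bin.

Run:
```python
from r import *
np.set_printoptions(precision=2,suppress=True)
f0=np.array(json.load(open("hit.json"))["f0"])
p,r=pose(42,190,42.5); move_l(p,r,speed=80)
D=[180.,0.,180.]
move_l([470.,60.,255.],D,speed=80)
move_l([506.,-185.5,250.],D,speed=150)
move_l([506.,-185.5,150.],speed=100)
o=get_obs();print(o["t"],o["tcp_pos"],o["ee_rot"],o["grip_width"],F(8)-f0)
for c in ("side","top"): cv2.imwrite(f"{c}2_raw.png",get_image(c)[:,:,::-1])
a=cv2.imread("side2_raw.png")[145:230,255:345];b=cv2.imread("top2_raw.png")[205:290,310:400]
cv2.imwrite("pics/b2.png",cv2.resize(np.hstack([a,b]),None,fx=4.4,fy=4.4,interpolation=cv2.INTER_CUBIC))
```

```text
28.275 [ 506.71 -185.89  150.91] [-179.95    0.09 -180.  ] 25.2813637759149 [0.49 0.46 0.17]
```

View pics/b2.png

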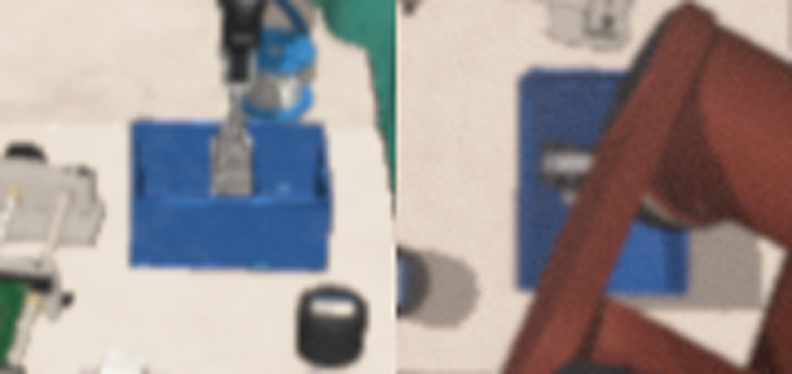

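The gauge is upright over the bin, but in the top view its foot looks offset from where I expected. I'll overlay a model before lowering it.

Run:
```python
from r import *
ks=[get_calibration(c) for c in("side","top")]
tcp=np.array([506.71,-185.89,150.91]); out=[]
off=[(.23,.22),(.22,-.22)]
for c,(x0,y0) in enumerate([(280,145),(320,215)]):
    im=cv2.imread(["side2_raw.png","top2_raw.png"][c])[y0:y0+70,x0:x0+48]; s=8
    z=cv2.resize(im,None,fx=s,fy=s,interpolation=cv2.INTER_CUBIC)
    def L(X,col):
        q=proj(ks[c],X)+off[c]; q=((q-[x0,y0]+.5)*s).astype(int); cv2.polylines(z,[q.reshape(-1,1,2)],True,col,1)
    for Z,a,b in((117,8,13),(81,8,13),(0,14,28),(12,14,28),(36,6,21)):
        L(tcp+np.array([(-a,-b,Z-100),(a,-b,Z-100),(a,b,Z-100),(-a,b,Z-100)]),(0,255,0))
    for Z,col in((60,(0,255,255)),(0,(0,128,255))): L(np.array([506,-185.5,Z])+np.array([(-71,-51,0),(71,-51,0),(71,51,0),(-71,51,0)]),col)
    out.append(z)
cv2.imwrite("pics/ov2.png",np.hstack(out))
```

```text
(no output)
```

View pics/ov2.png

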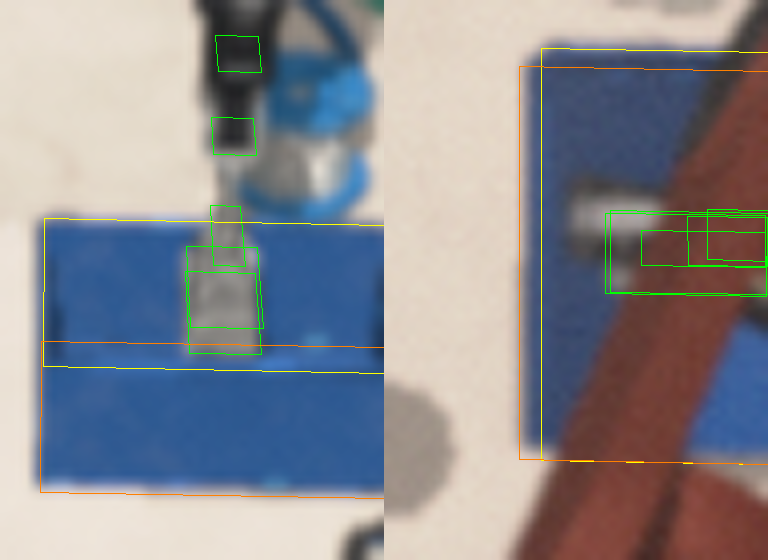

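The side overlay matches the gauge and the bin exactly. The bright patch in the top view is part of the gripper, and the real foot sits inside the model outline. Now I'll lower it.

Run:
```python
from r import *
np.set_printoptions(precision=2,suppress=True)
P=[506.,-185.5]
move_l(P+[108.],speed=40); wait(.3); f0=F(10); z=108.; print(f0)
while z>99:
    z-=.5; move_l(P+[z],speed=10); d=F(4)-f0; tz=get_obs()["tcp_pos"][2]; 
    if z<104: print(z,round(tz,2),d)
    if d[2]>1.5: break
grip(45); wait(.3); print(get_obs()["t"],get_obs()["grip_width"],F(5))
move_l(P+[180.],speed=80); goto([400.,60.,300.],[180.,0.,180.]); wait(.5)
o=get_obs(); print(o["t"],o["tcp_pos"],F(5))
for c in ("side","top"): cv2.imwrite(f"{c}3_raw.png",get_image(c)[:,:,::-1])
a=cv2.imread("side3_raw.png")[145:230,255:345];b=cv2.imread("top3_raw.png")[205:290,310:400]
cv2.imwrite("pics/b3.png",cv2.resize(np.hstack([a,b]),None,fx=4.4,fy=4.4,interpolation=cv2.INTER_CUBIC))
```

```text
[-0.27  0.28 -1.4 ]
103.5 103.48 [ 0.78 -0.35 -0.3 ]
103.0 103.0 [ 0.29 -0.24 -0.15]
102.5 102.94 [ 0.91 -0.76  3.56]
34.2833 44.87639350712579 [ 0.09 -0.16  0.08]
37.1083 [400.07  59.8  299.82] [-0.08 -0.09  0.29]
```

View pics/b3.png

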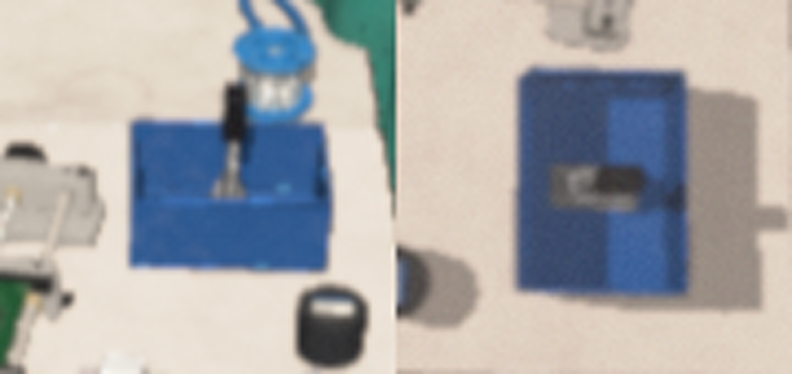

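The gauge stands upright and released on the bin floor: side crop (233,140), top crop (600,187). The bin, jar and spool have not moved, and the arm is clear.

```bash
python3 -c "
from station import *
print(sign_off())"
```

```text
the job is handed in; nothing more can be done
None
```

The gauge came off the prong with no measurable contact at the barb. It now stands upright and released on the bin floor, the arm is clear, and the job was handed in just after 37 s of the 72 s allowed; no verdict was returned.

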